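# Shut the tilt-out bin and line up the baby jars

### The arm

A 6-joint arm with a two-finger parallel gripper is mounted at the origin on the work surface. World frame = base frame: x ahead of the robot, y to its left, z up, the work surface at z = 0. Lengths are in m, angles in rad, forces in N, time in s.
With the tool pointing down it reaches from about 0.35 to 0.875 m from the base axis. Payload 4.2 kg.
Tool frame: the origin (TCP) lies between the finger pads; the fingertips stand 11 mm ahead of it and the grasp point (between the pads) lies 8 mm behind it; z points along the fingers, y is the direction in which the jaws open and shut (so a half turn about z gives the same grasp; the last joint's range is limited). The gripper opens to 87 mm and grips with 3 to 60 N. Pads are 19 mm wide; open, the fingers measure 117 mm over their backs; the gripper's body (75 mm by 190 mm) begins 51 mm behind the grasp point.
Start: joints at [1.475, 0.385, 0.008, 0, -1.194, -0.259], TCP at [0.217, 0.586, 0.234] pointing down, gripper open.
Joint ranges: [-3.14, 3.14], [-1.21, 2.06], [-1.07, 1.41], [-3.16, 2.05], [-2.99, -0.16], [-3.1, 3.1]. Speed limits (rad/s): [2.79, 2.79, 3.14, 3.14, 3.14, 3.14].

### API

Orientations are given as a rotation vector (axis times angle).
In Python, from bench import ctrl gives the robot as it stands.
- The arm moves only by the shell command python3 -m inch 'ROWS' [FORCE]. ROWS is JSON, a list that holds one entry, the list of rows, each a list of 7 numbers: the shift along the tool's x, y, z each as a share of 3 cm, from -1 to 1, then the turn, a rotation vector about the tool's x, y, z each as a share of 60 degrees, from -1 to 1, then the opening in per cent of the stroke, from 0 (shut) to 100 (fully open). In form: [[[x, y, z, ax, ay, az, jaw], ...]]. A call has 1 to 8 rows; each row shifts and turns the commanded pose from where the row before left it, along the tool's axes as they then stand; what a row does not reach is not made up. A row lasts 1/12 s, in which the tool goes at most 41.7 mm and 7.16 degrees, less where a joint would pass 70% of its speed; a pose out of reach is approached as far as the arm can. A call with a number of a shift or a turn outside -1 to 1 is refused whole. A call with a gripper value outside its range is refused whole. The fingers move at their own pace and stop on an object; FORCE is the grip in N (left out, the last holds). Time passes only in rows, so rows that do not move let the fingers close. It gives the time, the measured TCP pose, the force and the opening at its end, in the units of the state.
- ctrl.observe(): the state, without advancing time (a new reading comes with each control period).
- ctrl.get_image(name): name is "scene" or "top"; returns (picture, depth): 400x640x3 uint8, red, green, blue; 400x640 float32, m along the optical axis (not along the pixel's ray), 0 where there is no reading.
- ctrl.camera_params(name): a dict with "camera_matrix" (3x3 intrinsics, pixels), "dist_coeffs" ([k1, k2, p1, p2, k3] as OpenCV has them; the pictures are not rectified), "R" (3x3) and "t" (3): a world point X has camera coordinates R X + t. Camera axes: x right, y down, z forward; pixel columns grow to the right and rows downward; lengths in m; the calibration is good to about 2 mm. A picture is of the moment at which its call begins. camera_params takes no time and is no camera call.
- ctrl.job_done(): hands the job in, once; it reports no verdict.
The state is a dict: "t": time; "joint_pos": joint angles; "joint_velocities": joint speeds; "joint_torque": joint torques, N m; "tcp_pos": TCP position; "tcp_rot": TCP orientation; "force": force on the tool from outside, world axes, zero at the start; "ft_torque": the same for the moment, N m; "width": opening from 0.0 (shut) to 1.0 (fully open).
Only numpy, scipy, OpenCV 4.12 (cv2) and the standard library are available. Lean on these libraries where they do the work, as an engineer would, in place of code of your own. Each camera call takes 0.05 s, during which the arm holds its last target.

### The job

Tip the white tilt-out bin fully shut, then slide the three loose baby jars on the shelf into one straight, evenly spaced row touching the wooden plinth in front of the bin, with a gap of about 30 mm between neighbouring jars. Keep the jars standing on the shelf all the while (push them, do not lift or topple them), and leave everything else where it is.

Things in the scene. Friction and masses are not known exactly. Their poses are not given: they have to be found in the camera images.
- jar0: one of three identical empty baby-food jars, clear glass with a flat aluminium cap, upright on the shelf; body 58 mm diameter up to 46 mm, cap 53 mm diameter, 69 mm high overall, about 110 g; loose, slides when pushed. Origin at the centre of its underside, z up
- jar1: one of three identical empty baby-food jars, clear glass with a flat aluminium cap, upright on the shelf; body 58 mm diameter up to 46 mm, cap 53 mm diameter, 69 mm high overall, about 110 g; loose, slides when pushed. Origin at the centre of its underside, z up
- jar2: one of three identical empty baby-food jars, clear glass with a flat aluminium cap, upright on the shelf; body 58 mm diameter up to 46 mm, cap 53 mm diameter, 69 mm high overall, about 110 g; loose, slides when pushed. Origin at the centre of its underside, z up
- bin_unit: fixed light-wood housing of the bin, 360 mm wide (y), 170 deep (x), 190 high. At its foot a plinth 25 mm high runs the full width, 12 mm proud of the shut bin. Origin at shelf level, middle of the plinth's front face; x into the housing (away from the robot), y along the plinth, z up. A jar touching the plinth has its centre at x = -29 mm in this frame
- bin (a joint): tilt of the white plastic bin, rad: 0 = shut, upright; starts 0.5 to 0.75, leaning out to the robot; stop at 0.8. Hinged at its lower front edge, 27 mm above the shelf, 12 mm behind the plinth face, axis along the unit's y; front panel 326 mm wide, 150 tall from the hinge. Stiff hinge: stays where left, sinks shut when nearly shut; 1 to 3 N at the top closes it
- bin_top (a point): middle of the top edge of the white bin's front face, 150 mm from the hinge line; moves with the bin (177 mm above the shelf when shut). A small lip projects 7 mm from the face there
- sippy_cup: bystander: green sippy cup with closed flip spout, 72 mm diameter, about 114 mm tall, origin centre of underside
- bowl: bystander: stainless bowl, 140 mm diameter, 55 mm high, origin centre of underside
- pot_lid: bystander: small aluminium pot lid with black knob lying flat, 110 mm diameter, 30 mm high, origin centre of underside
- milk_bottle: bystander: clear plastic milk bottle, 56 mm diameter, 140 mm tall, origin centre of underside
- tea_tin: bystander: plain aluminium tea tin, 72 mm diameter, 100 mm tall, origin centre of underside
- spice_jar: bystander: small amber spice jar, 44 mm diameter, 70 mm tall, standing on top of the bin housing near its back, origin centre of underside
There are look-alikes about, which are no part of the job. Leave any green look-alike of the jar1 alone.

How it is judged:
By the outcome, as a careful person would: the job done as asked, in the order asked, and still so for the second after the job is handed in, with the robot touching nothing.
It also fails if it takes over 64 s, if anything falls off the work surface, if the arm or the gripper's body presses on something with over 40 N, if the wrist force passes 120 N, or if a joint passes its speed limit or range.

## Working session

There is one attempt and no reset: what is moved stays moved. The work goes in short steps, Python scripts to look and compute and a shell command to move; the robot and the scene stay as the last step left them, time stands still between calls to the robot, and variables do not carry over. Pictures are saved under pics/ and viewed, and the job is handed in when it is done.

```bash
ls; mkdir -p pics
python3 - <<'E'
from bench import ctrl
import cv2,numpy as np
print(ctrl.observe())
for n in("scene","top"):
    p=ctrl.camera_params(n); print(n,{k:np.round(np.array(v),4).tolist() for k,v in p.items()})
    im,d=ctrl.get_image(n); np.savez(f'pics/{n}0.npz',im=im,d=d); cv2.imwrite(f'pics/{n}0.png',im[:,:,::-1])
E
```

```text
pics
{'t': 0.0, 'joint_pos': array([ 1.47457965e+00,  3.85556778e-01,  6.62109315e-03, -5.53895113e-04,
       -1.19399572e+00, -2.58598880e-01]), 'joint_velocities': array([-0.00175313, -0.00193723, -0.00219134, -0.00026949,  0.00105519,
       -0.00053343]), 'joint_torque': array([ 5.44255745e-04, -3.90664959e+01,  1.87403548e+01,  4.21980321e+00,
        1.10679941e-02, -1.85874119e-04]), 'tcp_pos': array([0.21690181, 0.58552914, 0.23244945]), 'tcp_rot': array([ 3.09009129e+00, -5.54356782e-01, -5.33647532e-04]), 'force': array([ 0.0418076 , -0.86475591,  0.6150716 ]), 'ft_torque': array([ 0.00369345, -0.03580966, -0.03738556]), 'width': 1.0035892367225532}
scene {'camera_matrix': [[393.7006, 0.0, 312.6782], [0.0, 393.7006, 198.1561], [0.0, 0.0, 1.0]], 'dist_coeffs': [-0.0748, 0.0, 0.0, 0.0, 0.0], 'R': [[-0.6434, 0.7655, 0.0039], [0.6291, 0.5316, -0.5671], [-0.4363, -0.3624, -0.8236]], 't': [0.3193, -0.2877, 1.3663]}
top {'camera_matrix': [[392.1043, 0.0, 315.2404], [0.0, 392.1043, 206.1998], [0.0, 0.0, 1.0]], 'dist_coeffs': [0.0058, 0.0, 0.0, 0.0, 0.0], 'R': [[0.0138, -0.9999, 0.0065], [-0.9922, -0.0145, -0.1237], [0.1238, -0.0048, -0.9923]], 't': [0.0301, 0.5965, 1.1873]}
```

View pics/scene0.png

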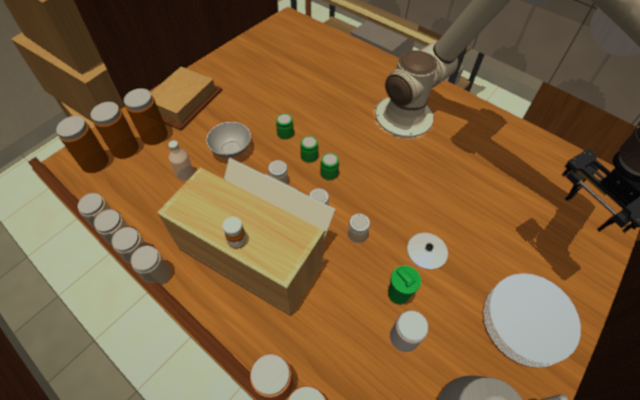

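View pics/top0.png

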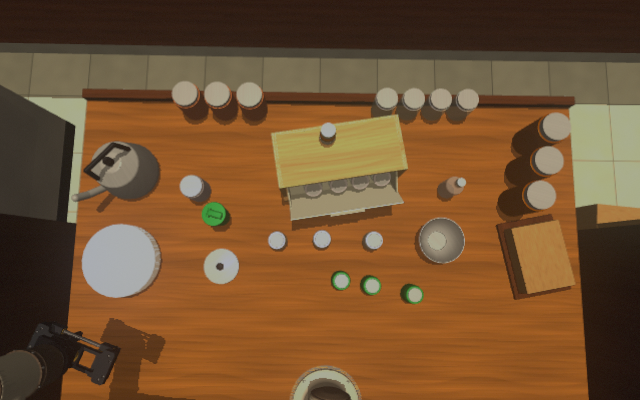

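The top view shows three jars at about (277,240), (322,239) and (374,240). Green look-alikes sit below them, and the housing is around (340,150) with the bin leaning out to row ~210. I'll zoom in and measure.

```bash
cat > h.py <<'E'
import numpy as np,cv2
from bench import ctrl
def ray(n,uv,z):
    p=ctrl.camera_params(n);K=np.array(p['camera_matrix']);D=np.array(p['dist_coeffs']);R=np.array(p['R']);t=np.array(p['t'])
    uv=np.array(uv,float).reshape(-1,1,2);q=cv2.undistortPoints(uv,K,D)[:,0]
    d=np.c_[q,np.ones(len(q))]@R; c=-R.T@t
    return c+d*((z-c[2])/d[:,2])[:,None]
def proj(n,X):
    p=ctrl.camera_params(n)
    return cv2.projectPoints(np.array(X,float).reshape(-1,1,3),cv2.Rodrigues(np.array(p['R']))[0],np.array(p['t']),np.array(p['camera_matrix']),np.array(p['dist_coeffs']))[0][:,0]
def cloud(n,d):
    p=ctrl.camera_params(n);K=np.array(p['camera_matrix']);D=np.array(p['dist_coeffs']);R=np.array(p['R']);t=np.array(p['t'])
    v,u=np.mgrid[:400,:640];q=cv2.undistortPoints(np.stack([u,v],-1).reshape(-1,1,2).astype(float),K,D)[:,0]
    X=np.c_[q,np.ones(len(q))]*d.reshape(-1,1)
    return ((X-t)@R).reshape(400,640,3)
E
python3 - <<'E'
from h import *
a=np.load('pics/top0.npz');im=a['im'];d=a['d']
c=im[110:310,250:450];cv2.imwrite('pics/z1.png',cv2.resize(c,(600,600),interpolation=cv2.INTER_CUBIC)[:,:,::-1])
b=np.load('pics/scene0.npz')['im'][100:300,150:400];cv2.imwrite('pics/z2.png',cv2.resize(b,(750,600),interpolation=cv2.INTER_CUBIC)[:,:,::-1])
P=cloud('top',d); PS=cloud('scene',np.load('pics/scene0.npz')['d'])
for u,v in[(277,240),(322,239),(374,240),(341,281),(372,285),(414,294),(300,150),(390,150),(340,211)]: print(u,v,P[v,u].round(3),ray('top',[u,v],.069)[0].round(3))
# housing top
for Q,n in((P,'top'),(PS,'scene')):
    m=(abs(Q[:,:,2]-.19)<.006)&(d>0 if n=='top' else True)&(Q[:,:,0]>.5)&(Q[:,:,0]<.95)&(abs(Q[:,:,1]+.05)<.3)
    k,l,s,ce=cv2.connectedComponentsWithStats(m.astype(np.uint8)); i=1+s[1:,4].argmax()
    r=cv2.minAreaRect(Q[l==i][:,:2].astype(np.float32));print(n,r,cv2.boxPoints(r).round(3).tolist(),s[i])
E
```

```text
277 240 [0.488 0.152 0.068] [0.488 0.152 0.069]
322 239 [0.493 0.017 0.067] [0.493 0.017 0.069]
374 240 [ 0.492 -0.139  0.074] [ 0.492 -0.14   0.069]
341 281 [ 0.369 -0.041  0.068] [ 0.369 -0.041  0.069]
372 285 [ 0.359 -0.133  0.069] [ 0.359 -0.133  0.069]
414 294 [ 0.334 -0.257  0.07 ] [ 0.334 -0.257  0.069]
300 150 [0.734 0.084 0.19 ] [0.767 0.088 0.069]
390 150 [ 0.736 -0.166  0.194] [ 0.771 -0.19   0.069]
340 211 [ 0.57  -0.031  0.148] [ 0.578 -0.037  0.069]
top ((0.7331721186637878, -0.025072813034057617), (0.16020254790782928, 0.36144325137138367), 9.621956825256348) [[0.6240000128746033, 0.14000000059604645], [0.6840000152587891, -0.21699999272823334], [0.8420000076293945, -0.1899999976158142], [0.7820000052452087, 0.16599999368190765]] [ 271  115  137   74 6903]
scene ((0.7331497669219971, -0.024401143193244934), (0.15921184420585632, 0.3625839054584503), 9.526529312133789) [[0.625, 0.14100000262260437], [0.6850000023841858, -0.2160000056028366], [0.8420000076293945, -0.1899999976158142], [0.7820000052452087, 0.1679999977350235]] [ 157  168  167  121 8823]
```

View pics/z1.png

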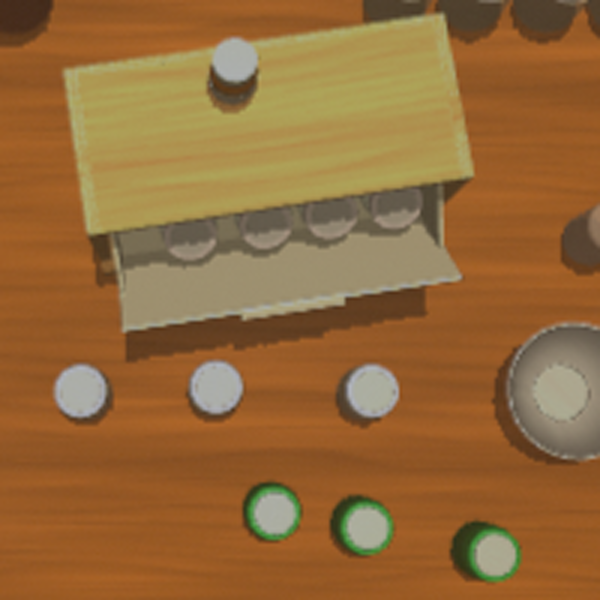

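View pics/z2.png

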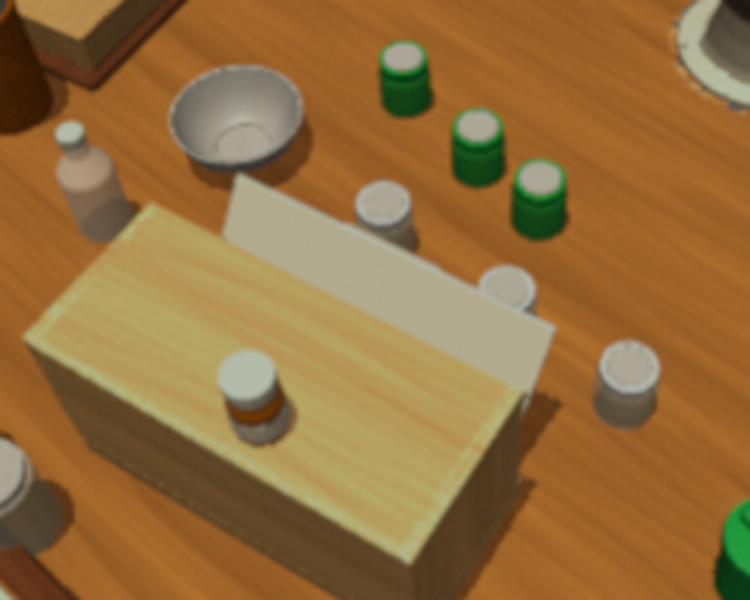

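The top crop shows the jar caps at about (80,391), (215,387) and (371,391), the bin edge from (125,328) to (460,278), and its lip in the middle. In the scene view the jars stand in front of the bin and the spice jar is near the back of the housing. Next I'll refine the positions and express them in the unit frame.

```bash
cat >> h.py <<'E'
import os
TH=np.radians(9.57); O=np.array([.6435,-.0398])
if os.path.exists('unit.npy'): TH,*_o=np.load('unit.npy'); O=np.array(_o)
U=np.array([[np.cos(TH),np.sin(TH)],[-np.sin(TH),np.cos(TH)]])
def unit(X): X=np.atleast_2d(X).astype(float).copy(); X[:,:2]=(X[:,:2]-O)@U.T; return X
def caps(n,im,boxes,z=.069):
    out=[]
    for (u,v) in boxes:
        r=14;c=im[v-r:v+r+1,u-r:u+r+1].astype(int)
        hsv=cv2.cvtColor(c.astype(np.uint8),cv2.COLOR_RGB2HSV)
        m=((hsv[:,:,1]<60)&(hsv[:,:,2]>110)).astype(np.uint8)
        k,l,s,ce=cv2.connectedComponentsWithStats(m)
        i=1+s[1:,4].argmax(); cc=max(cv2.findContours((l==i).astype(np.uint8),0,1)[0],key=len)
        e=cv2.minEnclosingCircle(cc); ctr=ce[i]
        out.append((ray(n,[u-r+ctr[0],v-r+ctr[1]],z)[0],s[i,4],e[1]))
    return out
def tcp():
    o=ctrl.observe(); R=cv2.Rodrigues(o['tcp_rot'])[0]
    yaw=np.degrees(np.arctan2(R[1,0],R[0,0])-TH)
    print('t',round(o['t'],2),'tcp unit',unit(o['tcp_pos'])[0].round(4),'yaw rel',yaw.round(2),'zax',R[:,2].round(3),'F',o['force'].round(2),'w',round(o['width'],3),'q',o['joint_pos'].round(2))
E
python3 - <<'E'
from h import *
a=np.load('pics/top0.npz');b=np.load('pics/scene0.npz')
for x in caps('top',a['im'],[(277,240),(322,239),(374,240)]): print(x[0].round(4),unit(x[0]).round(4),x[1:])
for x in caps('scene',b['im'],[(359,222),(319,195),(278,169)]): print('s',x[0].round(4),unit(x[0]).round(4),x[1:])
P=cloud('top',a['d'])
for n,p in dict(sippy=(213,214),tin=(192,187),bottle=(460,182),bowl=(441,240),lid=(221,266),spice=(328,130),binL=(292,216),binR=(400,204),lip=(346,211),g1=(341,281),g2=(372,285)).items(): print(n,P[p[1],p[0]].round(3),unit(P[p[1],p[0]]).round(3))
tcp()
E
```

```text
[0.4884 0.1539 0.069 ] [[-0.1208  0.2168  0.069 ]] (np.int32(244), 8.904450416564941)
[0.494  0.0188 0.069 ] [[-0.1377  0.0826  0.069 ]] (np.int32(247), 8.78341007232666)
[ 0.4923 -0.138   0.069 ] [[-0.1654 -0.0717  0.069 ]] (np.int32(240), 8.799694061279297)
s [0.4901 0.1555 0.069 ] [[-0.1188  0.2181  0.069 ]] (np.int32(281), 9.840381622314453)
s [0.508  0.0248 0.069 ] [[-0.1229  0.0862  0.069 ]] (np.int32(440), 15.652576446533203)
s [ 0.4946 -0.1365  0.069 ] [[-0.1629 -0.0706  0.069 ]] (np.int32(213), 8.880690574645996)
sippy [0.559 0.335 0.118] [[-0.021  0.384  0.118]]
tin [0.64  0.405 0.101] [[0.071 0.44  0.101]]
bottle [ 0.659 -0.377  0.141] [[-0.04  -0.335  0.141]]
bowl [ 0.498 -0.362  0.007] [[-0.197 -0.293  0.007]]
lid [0.407 0.326 0.03 ] [[-0.172  0.4    0.03 ]]
spice [0.769 0.009 0.259] [[0.132 0.027 0.259]]
binL [0.555 0.105 0.135] [[-0.064  0.158  0.135]]
binR [ 0.612 -0.234  0.001] [[-0.064 -0.187  0.001]]
lip [ 0.57  -0.048  0.15 ] [[-0.074  0.004  0.15 ]]
g1 [ 0.369 -0.041  0.068] [[-0.271  0.044  0.068]]
g2 [ 0.359 -0.133  0.069] [[-0.296 -0.044  0.069]]
t 0.1 tcp unit [-0.3166  0.6876  0.2326] yaw rel -29.91 zax [-0.001 -0.002 -1.   ] F [ 0.19 -1.07  0.58] w 1.001 q [ 1.47  0.39  0.01 -0.   -1.19 -0.26]
```

```bash
python3 -m inch '[[[0,0,0,0,0,-0.1,55],[0,0,0,0,0,-0.1,55],[0,0,0,0,0,-0.1,55],[0,0,0,0,0,-0.1,55],[0,0,0,0,0,-0.1,55],[0.25,1,0,0,0,0,55],[0.25,1,0,0,0,0,55],[0.25,1,0,0,0,0,55]]]'; python3 -c "
from h import *;tcp()"
```

```text
t: 0.77
tcp_pos: [0.2544, 0.4999, 0.2326]
tcp_rot: [3.129, 0.266, -0.001]
force: [0.5, 0.0, -0.5]
width: 0.566
t 0.77 tcp unit [-0.294   0.5969  0.2326] yaw rel 0.15 zax [-0.001 -0.002 -1.   ] F [ 0.52  0.04 -0.53] w 0.566 q [ 1.39  0.28 -0.15 -0.   -1.14  0.35]
```

```bash
python3 -m inch '[[[0.25,1,0,0,0,0,55],[0.25,1,0,0,0,0,55],[0.25,1,0,0,0,0,55],[0.25,1,0,0,0,0,55],[0.25,1,0,0,0,0,55],[0.25,1,0,0,0,0,55],[0.25,1,0,0,0,0,55],[0.25,1,0,0,0,0,55]]]'; python3 -m inch '[[[0.25,1,0,0,0,0,55],[0.25,1,0,0,0,0,55],[0.25,1,0,0,0,0,55],[0.25,1,0,0,0,0,55],[0.25,1,0,0,0,0,55],[0.25,1,0,0,0,0,55],[0.25,1,0,0,0,0,55],[0.25,1,0,0,0,0,55]]]';python3 -c "
from h import *;tcp()"
```

```text
t: 1.43
tcp_pos: [0.3539, 0.2729, 0.2333]
tcp_rot: [3.13, 0.265, -0.001]
force: [0.8, 0.6, 0.5]
width: 0.548
t: 2.1
tcp_pos: [0.4534, 0.0465, 0.2334]
tcp_rot: [-3.13, -0.265, 0.001]
force: [0.2, 0.5, -0.1]
width: 0.549
t 2.1 tcp unit [-0.1731  0.1167  0.2334] yaw rel 0.1 zax [-0.  0. -1.] F [ 0.17  0.53 -0.11] w 0.549 q [ 0.46  0.09 -0.39 -0.   -1.09  1.28]
```

```bash
python3 -m inch '[[[0.4,0.9,0,0,0,0,55],[0.4,0.9,0,0,0,0,55],[0.4,0.9,0,0,0,0,55],[0.4,0.9,0,0,0,0,55],[0,0,0.8,0,0,0,55],[0,0,0.8,0,0,0,55],[0,0,0.8,0,0,0,55],[0,0,0.7,0,0,0,55]]]'; python3 -c "
from h import *;tcp()"
```

```text
t: 2.77
tcp_pos: [0.518, -0.0507, 0.1387]
tcp_rot: [-3.13, -0.263, 0.003]
force: [-0.2, -0.1, -0.4]
width: 0.549
t 2.77 tcp unit [-0.1256  0.0101  0.1387] yaw rel 0.04 zax [-0.002  0.    -1.   ] F [-0.2  -0.1  -0.37] w 0.549 q [ 0.21  0.3  -0.38 -0.   -0.89  1.52]
```

```bash
python3 -m inch '[[[0.4,0,-0.2,0,0,0,55],[0.4,0,0,0,0,0,55],[0.4,0,0,0,0,0,55],[0.4,0,0,0,0,0,55],[0.4,0,0,0,0,0,55],[0.4,0,0,0,0,0,55],[0.3,0,0,0,0,0,55],[0.3,0,0,0,0,0,55]]]'; python3 -c "
from h import *;tcp()"
```

```text
t: 3.43
tcp_pos: [0.6074, -0.0352, 0.1461]
tcp_rot: [3.13, 0.264, -0.003]
force: [-1.6, -0.3, 1.1]
width: 0.551
t 3.43 tcp unit [-0.0348  0.0105  0.1461] yaw rel 0.08 zax [-0.002 -0.    -1.   ] F [-1.55 -0.33  1.09] w 0.551 q [ 0.21  0.43 -0.15 -0.   -0.99  1.53]
```

```bash
python3 -m inch '[[[0.25,0,0,0,0,0,55],[0.25,0,0,0,0,0,55],[0.25,0,0,0,0,0,55],[0.15,0,0,0,0,0,55],[0,0,0,0,0,0,55]]]'; python3 -c "
from h import *;tcp()"
```

```text
t: 3.85
tcp_pos: [0.6347, -0.0304, 0.1461]
tcp_rot: [-3.13, -0.265, 0.001]
force: [0.4, -0.6, 0.1]
width: 0.55
t 3.85 tcp unit [-0.0071  0.0107  0.1461] yaw rel 0.1 zax [-0.  0. -1.] F [ 0.36 -0.63  0.06] w 0.55 q [ 0.21  0.47 -0.08 -0.   -1.02  1.53]
```

```bash
python3 -m inch '[[[0.12,0,0,0,0,0,55],[0.06,0,0,0,0,0,55],[0,0,0,0,0,0,55]]]'
python3 - <<'E'
from h import *
tcp()
im,d=ctrl.get_image('scene');cv2.imwrite('pics/s1.png',cv2.resize(im[100:300,150:400],(750,600),interpolation=cv2.INTER_CUBIC)[:,:,::-1])
E
```

```text
t: 4.1
tcp_pos: [0.6347, -0.0304, 0.1462]
tcp_rot: [3.13, 0.264, -0.018]
force: [-11.7, -0.2, 6.0]
width: 0.552
t 4.1 tcp unit [-0.0071  0.0107  0.1462] yaw rel 0.06 zax [-0.011 -0.001 -1.   ] F [-11.65  -0.16   5.95] w 0.552 q [ 0.21  0.48 -0.07 -0.   -1.03  1.53]
```

View pics/s1.png

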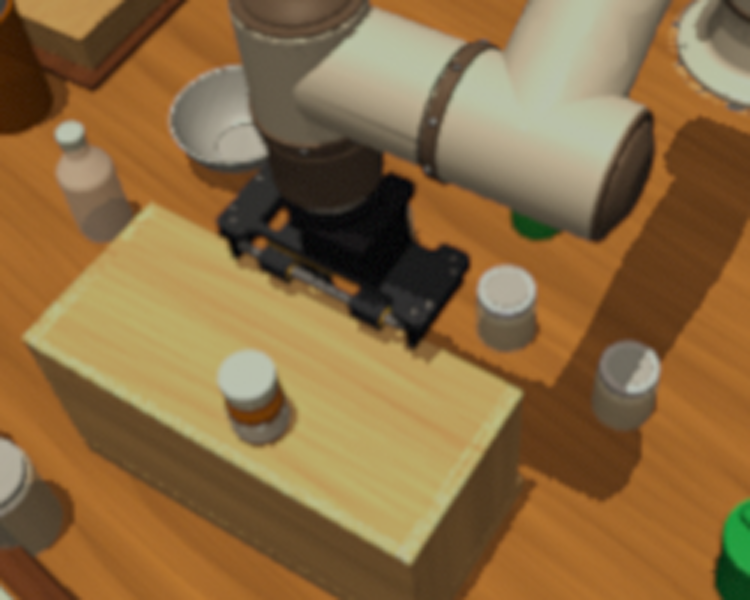

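The bin reads hard shut, with −11.7 N at the stop, and the scene view shows the gripper at the housing front with no bin sticking out. I'll back off to a point behind the right jar.

```bash
python3 -m inch '[[[-0.9,0,0,0,0,0,55],[-0.9,0.45,0,0,0,0,55],[-0.9,0.45,0,0,0,0,55],[-0.9,0.45,0,0,0,0,55],[-0.95,0.45,0,0,0,0,55],[-0.95,0.45,0,0,0,0,55],[-0.95,0.45,0,0,0,0,55],[0,0,0,0,0,0,55]]]'
python3 - <<'E'
from h import *
tcp()
im,d=ctrl.get_image('top');np.savez('pics/top1.npz',im=im,d=d);cv2.imwrite('pics/t1.png',cv2.resize(im[110:310,250:450],(600,600),interpolation=cv2.INTER_CUBIC)[:,:,::-1])
E
```

```text
t: 4.82
tcp_pos: [0.4576, -0.1437, 0.1465]
tcp_rot: [-3.13, -0.259, 0.003]
force: [-0.8, 0.1, 0.3]
width: 0.55
t 4.82 tcp unit [-0.2006 -0.0716  0.1465] yaw rel -0.1 zax [-0.002  0.001 -1.   ] F [-0.75  0.06  0.27] w 0.55 q [ 0.03  0.23 -0.46 -0.   -0.88  1.7 ]
```

View pics/t1.png

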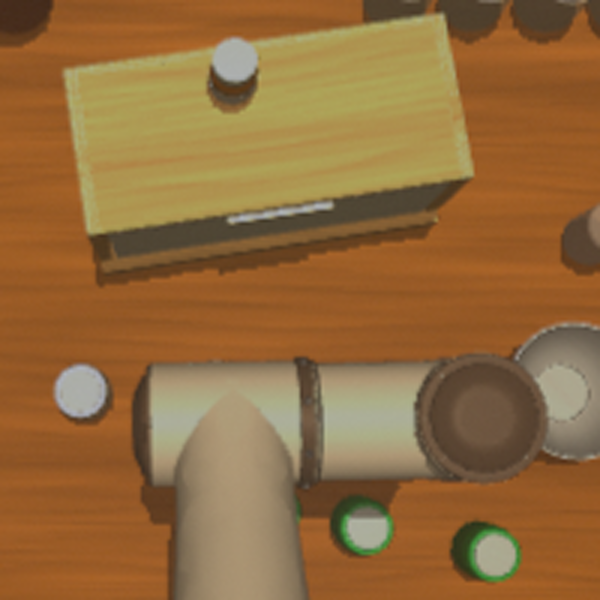

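The bin is shut, with only its lip showing at the front. The plinth strip runs from (100,265) to (437,220) in the crop. I'll zoom in further to fix the plinth line.

Run:
```python
from h import *
a=np.load('pics/top1.npz');im=a['im']
cv2.imwrite('pics/t1z.png',cv2.resize(im[170:210,275:405],(780,240),interpolation=cv2.INTER_NEAREST)[:,:,::-1])
p=ctrl.camera_params('top');print('cam',-np.array(p['R']).T@np.array(p['t']))
# predicted plinth front top edge
c=np.cos(TH);s=np.sin(TH)
for y in(-.18,-.09,0,.09,.18):
    w=O+U.T@np.array([0,y]); f=proj('top',[[*w,.025]])[0]; u=int(round(f[0]))
    g=im[int(f[1])-5:int(f[1])+8,u].astype(int)
    print(y,f.round(1),int(f[1])-5,g.tolist())
```

```text
cam [0.44452419 0.04442983 1.25175992]
-0.18 [396.  183.7] 178 [[90, 62, 32], [129, 79, 35], [154, 91, 36], [146, 87, 36], [134, 82, 37], [149, 90, 40], [153, 93, 40], [152, 90, 38], [157, 93, 38], [158, 94, 40], [159, 94, 38], [155, 91, 38], [158, 94, 37]]
-0.09 [368.1 187.9] 182 [[79, 69, 53], [88, 73, 51], [114, 86, 51], [133, 96, 53], [134, 96, 53], [120, 85, 48], [82, 60, 33], [92, 61, 29], [102, 64, 32], [103, 65, 31], [123, 76, 35], [158, 94, 38], [160, 95, 39]]
0 [340.2 192.2] 187 [[88, 74, 53], [114, 86, 52], [133, 95, 53], [135, 96, 52], [127, 92, 51], [96, 68, 38], [90, 60, 31], [104, 66, 32], [102, 65, 32], [99, 63, 31], [100, 63, 32], [118, 72, 33], [149, 89, 38]]
0.09 [312.1 196.4] 191 [[79, 70, 52], [103, 81, 53], [134, 96, 52], [128, 91, 50], [122, 87, 48], [110, 79, 43], [88, 61, 34], [103, 65, 32], [101, 64, 34], [122, 74, 32], [159, 94, 39], [161, 96, 41], [162, 96, 38]]
0.18 [283.9 200.7] 195 [[76, 55, 31], [88, 63, 35], [118, 85, 46], [134, 94, 52], [122, 84, 46], [109, 74, 39], [94, 60, 29], [99, 63, 30], [100, 63, 28], [104, 64, 29], [125, 75, 34], [150, 88, 36], [153, 92, 38]]
```

View pics/t1z.png

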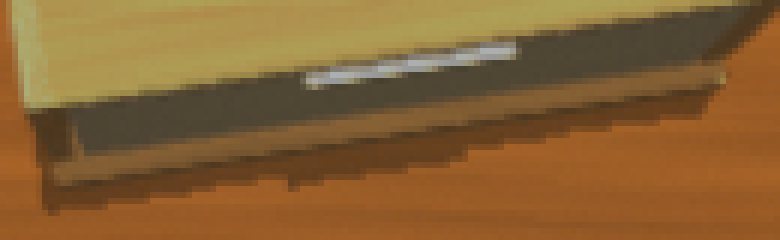

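```bash
python3 -m inch '[[[0,0,0.9,0,0,0,55],[0,0,0.9,0,0,0,55],[0,0,0.9,0,0,0,55],[0,0,0.9,0,0,0,55],[0,0,0.5,0,0,0,55],[0,0,0,0,0,0,55]]]'; python3 -c "
from h import *;tcp()"
```

```text
t: 5.37
tcp_pos: [0.4612, -0.1417, 0.0205]
tcp_rot: [-3.13, -0.265, 0.009]
force: [0.3, -0.3, -0.1]
width: 0.55
t 5.37 tcp unit [-0.1967 -0.0701  0.0205] yaw rel 0.11 zax [-0.006  0.    -1.   ] F [ 0.26 -0.3  -0.13] w 0.55 q [ 0.04  0.43 -0.59 -0.   -0.56  1.7 ]
```

```bash
python3 -m inch '[[[0.3,0,-0.08,0,0,0,55],[0.3,0,0,0,0,0,55],[0.4,-0.1,0,0,0,0,55],[0.4,-0.15,0,0,0,0,55],[0.4,-0.15,0,0,0,0,55],[0.4,-0.15,0,0,0,0,55],[0.4,-0.15,0,0,0,0,55],[0.4,-0.15,0,0,0,0,55]]]'
python3 - <<'E'
from h import *
tcp()
im,d=ctrl.get_image('top');cv2.imwrite('pics/t2.png',cv2.resize(im[110:310,250:450],(600,600),interpolation=cv2.INTER_CUBIC)[:,:,::-1])
im,d=ctrl.get_image('scene');cv2.imwrite('pics/s2.png',cv2.resize(im[100:300,150:400],(750,600),interpolation=cv2.INTER_CUBIC)[:,:,::-1])
E
```

```text
t: 6.03
tcp_pos: [0.5479, -0.101, 0.0262]
tcp_rot: [3.13, 0.265, 0.0]
force: [-2.2, -0.9, 2.0]
width: 0.551
t 6.03 tcp unit [-0.1044 -0.0445  0.0262] yaw rel 0.13 zax [ 0. -0. -1.] F [-2.2  -0.86  2.  ] w 0.551 q [ 0.11  0.51 -0.4   0.   -0.66  1.63]
```

View pics/t2.png

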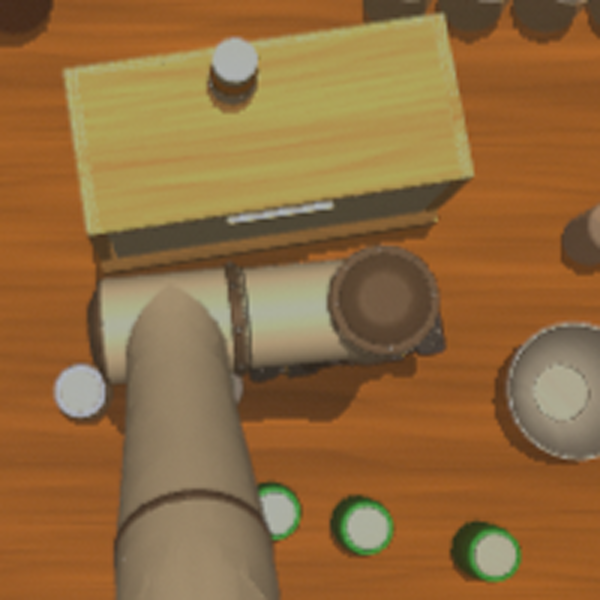

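View pics/s2.png

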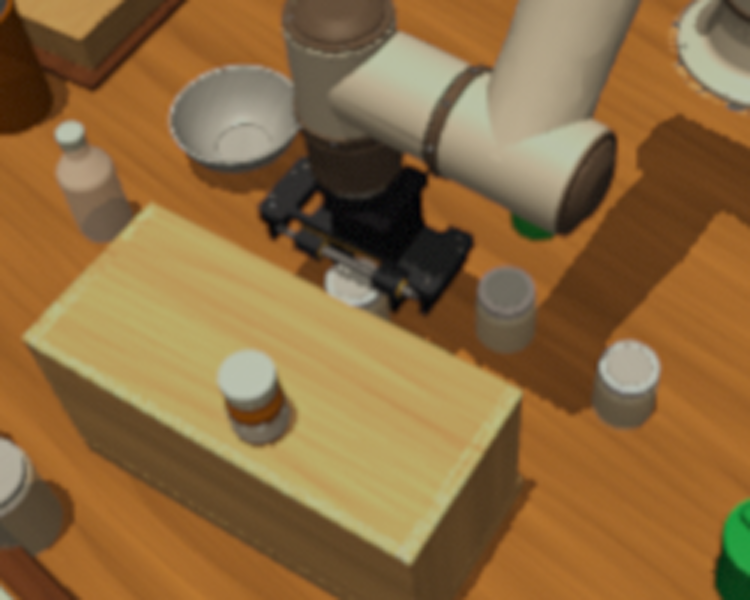

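The jar stands upright in the cradle at about (352,285) in the scene crop. I'll carry on to the plinth.

```bash
python3 -m inch '[[[0.3,-0.07,0,0,0,0,55],[0.25,0,0,0,0,0,55],[0.25,0,0,0,0,0,55],[0.2,0,0,0,0,0,55],[0.2,0,0,0,0,0,55],[0.1,0,0,0,0,0,55],[0,0,0,0,0,0,55]]]'; python3 -c "
from h import *;tcp()"
```

```text
t: 6.72
tcp_pos: [0.5858, -0.0932, 0.0259]
tcp_rot: [3.13, 0.265, 0.001]
force: [0.1, -0.7, 0.4]
width: 0.553
t 6.72 tcp unit [-0.0658 -0.0431  0.0259] yaw rel 0.1 zax [ 0.001 -0.    -1.   ] F [ 0.09 -0.7   0.43] w 0.553 q [ 0.12  0.55 -0.31  0.   -0.71  1.62]
```

```bash
python3 -m inch '[[[0.15,0,0,0,0,0,55],[0.1,0,0,0,0,0,55],[0.1,0,0,0,0,0,55],[0,0,0,0,0,0,55]]]';python3 -m inch '[[[0.05,0,0,0,0,0,55],[0,0,0,0,0,0,55]]]'; python3 -c "
from h import *;tcp()"
```

```text
t: 7.05
tcp_pos: [0.5957, -0.0914, 0.0259]
tcp_rot: [3.13, 0.265, 0.0]
force: [0.0, 0.7, -0.2]
width: 0.551
t: 7.22
tcp_pos: [0.5961, -0.0913, 0.0259]
tcp_rot: [3.13, 0.265, -0.002]
force: [-2.2, -0.4, 1.6]
width: 0.549
t 7.22 tcp unit [-0.0553 -0.0429  0.0259] yaw rel 0.09 zax [-0.002 -0.    -1.   ] F [-2.16 -0.38  1.64] w 0.549 q [ 0.12  0.57 -0.28 -0.   -0.72  1.62]
```

```bash
python3 -m inch '[[[0.05,0,0,0,0,0,55],[0,0,0,0,0,0,55]]]'; python3 -c "
from h import *;tcp()"
```

```text
t: 7.38
tcp_pos: [0.5964, -0.0913, 0.0257]
tcp_rot: [-3.13, -0.264, 0.007]
force: [-4.7, -0.4, 3.9]
width: 0.551
t 7.38 tcp unit [-0.055  -0.0429  0.0257] yaw rel 0.07 zax [-0.004 -0.    -1.   ] F [-4.71 -0.42  3.91] w 0.551 q [ 0.12  0.57 -0.28 -0.   -0.73  1.62]
```

```bash
python3 -m inch '[[[-0.6,0,0,0,0,0,55],[-0.9,0,0,0,0,0,55],[-0.9,0,0,0,0,0,55],[-1,0,0,0,0,0,55],[-1,0,0,0,0,0,55],[0,0,0,0,0,0,55]]]';python3 -m inch '[[[0,-0.84,0,0,0,0,55],[0,-0.84,0,0,0,0,55],[0,-0.84,0,0,0,0,55],[0,-0.84,0,0,0,0,55],[0,-0.84,0,0,0,0,55],[0,0,0,0,0,0,55]]]'
python3 - <<'E'
from h import *
tcp()
im,d=ctrl.get_image('scene');cv2.imwrite('pics/s3.png',cv2.resize(im[100:300,150:400],(750,600),interpolation=cv2.INTER_CUBIC)[:,:,::-1])
im,d=ctrl.get_image('top');np.savez('pics/top3.npz',im=im,d=d);cv2.imwrite('pics/t3.png',cv2.resize(im[110:310,250:450],(600,600),interpolation=cv2.INTER_CUBIC)[:,:,::-1])
E
```

```text
t: 7.88
tcp_pos: [0.462, -0.1137, 0.0256]
tcp_rot: [-3.13, -0.261, 0.007]
force: [-1.2, -0.0, -0.6]
width: 0.548
t: 8.38
tcp_pos: [0.4485, 0.0146, 0.0266]
tcp_rot: [-3.128, -0.272, -0.007]
force: [0.8, -0.3, 0.1]
width: 0.55
t 8.38 tcp unit [-0.1832  0.0861  0.0266] yaw rel 0.38 zax [ 0.004  0.002 -1.   ] F [ 0.76 -0.31  0.06] w 0.55 q [ 0.4   0.37 -0.67  0.   -0.52  1.35]
```

View pics/s3.png

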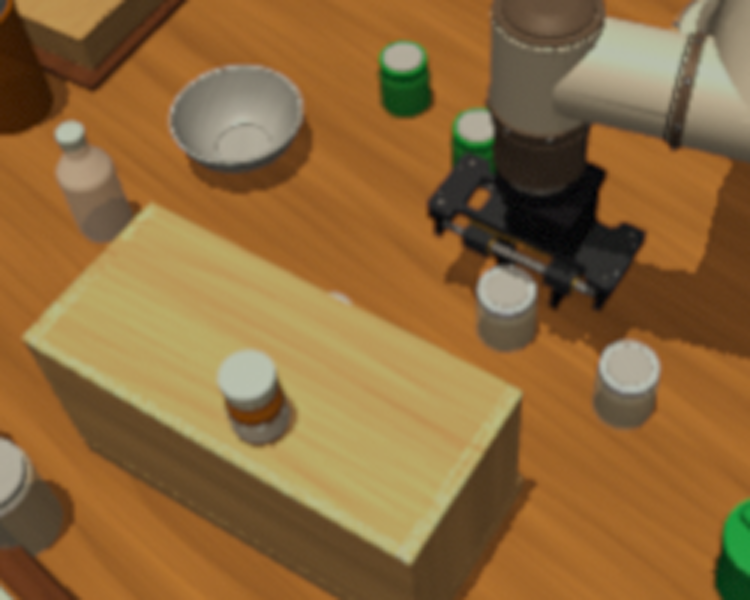

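View pics/t3.png

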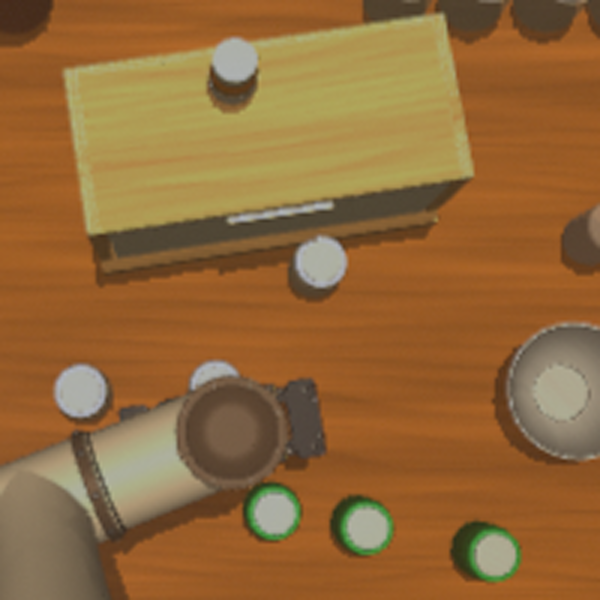

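Jar C now stands at the plinth at (320,262) in the top crop. The gripper is behind jar B at about (215,385). Measure C.

```bash
python3 - <<'E'
from h import *
a=np.load('pics/top3.npz')
for x in caps('top',a['im'],[(356,197)]): print(unit(x[0]).round(4),x[1:])
tcp()
E
python3 -m inch '[[[0.3,0,0,0,0,0,55],[0.3,0,0,0,0,0,55],[0.35,0,0,0,0,0,55],[0.35,0.25,0,0,0,0,55],[0.35,0.25,0,0,0,0,55],[0.35,0.25,0,0,0,0,55],[0.35,0.25,0,0,0,0,55],[0.35,0.25,0,0,0,0,55]]]'; python3 -c "
from h import *;tcp()"
```

```text
[[-0.0287 -0.0425  0.069 ]] (np.int32(234), 8.72224235534668)
t 8.48 tcp unit [-0.184   0.084   0.0264] yaw rel 0.25 zax [ 0.003  0.001 -1.   ] F [-1.33  0.47  0.51] w 0.55 q [ 0.39  0.37 -0.67  0.   -0.52  1.35]
t: 9.15
tcp_pos: [0.5344, -0.0136, 0.0259]
tcp_rot: [-3.131, -0.262, 0.0]
force: [-1.2, 1.3, 1.7]
width: 0.551
t 9.15 tcp unit [-0.1032  0.044   0.0259] yaw rel -0.0 zax [-0.  0. -1.] F [-1.21  1.3   1.75] w 0.551 q [ 0.28  0.48 -0.46 -0.   -0.63  1.46]
```

```bash
python3 -m inch '[[[0.3,0,0,0,0,0,55],[0.25,0,0,0,0,0,55],[0.25,0,0,0,0,0,55],[0.2,0,0,0,0,0,55],[0.2,0,0,0,0,0,55],[0.1,0,0,0,0,0,55],[0,0,0,0,0,0,55]]]'; python3 -c "
from h import *;tcp()"
```

```text
t: 9.73
tcp_pos: [0.5725, -0.0052, 0.0259]
tcp_rot: [-3.13, -0.266, -0.002]
force: [-0.7, -0.0, -1.0]
width: 0.549
t 9.73 tcp unit [-0.0643  0.0459  0.0259] yaw rel 0.14 zax [ 0.001  0.    -1.   ] F [-0.73 -0.04 -0.96] w 0.549 q [ 0.27  0.53 -0.36  0.   -0.68  1.47]
```

```bash
python3 -m inch '[[[0.15,0,0,0,0,0,55],[0.1,0,0,0,0,0,55],[0.08,0,0,0,0,0,55],[0,0,0,0,0,0,55]]]';python3 -m inch '[[[0.05,0,0,0,0,0,55],[0.05,0,0,0,0,0,55],[0,0,0,0,0,0,55]]]'; python3 -c "
from h import *;tcp()"
```

```text
t: 10.07
tcp_pos: [0.5812, -0.0039, 0.0258]
tcp_rot: [-3.13, -0.265, 0.001]
force: [0.5, 0.5, 0.2]
width: 0.551
t: 10.32
tcp_pos: [0.5816, -0.0039, 0.0256]
tcp_rot: [3.13, 0.264, -0.009]
force: [-5.6, 1.1, 3.5]
width: 0.547
t 10.32 tcp unit [-0.055   0.0457  0.0256] yaw rel 0.08 zax [-0.006 -0.001 -1.   ] F [-5.57  1.13  3.49] w 0.547 q [ 0.27  0.54 -0.33 -0.   -0.7   1.47]
```

```bash
python3 -m inch '[[[-0.6,0,0,0,0,0,55],[-0.9,0,0,0,0,0,55],[-0.9,0,0,0,0,0,55],[-0.9,0,0,0,0,0,55],[-0.9,0,0,0,0,0,55],[0,0,0,0,0,0,55]]]';python3 -m inch '[[[0,-0.8,0,0,0,0,55],[0,-0.8,0,0,0,0,55],[0,-0.8,0,0,0,0,55],[0,-0.8,0,0,0,0,55],[0,-0.8,0,0,0,0,55],[0,-0.8,0,0,0,0,55],[0,-0.9,0,0,0,0,55],[0,0,0,0,0,0,55]]]'
python3 - <<'E'
from h import *
tcp()
im,d=ctrl.get_image('scene');cv2.imwrite('pics/s4.png',cv2.resize(im[100:300,150:400],(750,600),interpolation=cv2.INTER_CUBIC)[:,:,::-1])
im,d=ctrl.get_image('top');np.savez('pics/top4.npz',im=im,d=d);cv2.imwrite('pics/t4.png',cv2.resize(im[110:310,250:450],(600,600),interpolation=cv2.INTER_CUBIC)[:,:,::-1])
print(proj('top',[[*(O+U.T@np.array([-.029,.0457])),.069]]))
for x in caps('top',im,[(356,197),(327,201)]): print(unit(x[0]).round(4),x[1:])
tcp()
E
```

```text
t: 10.82
tcp_pos: [0.4543, -0.026, 0.0257]
tcp_rot: [3.131, 0.262, -0.008]
force: [-0.5, 0.3, -0.1]
width: 0.551
t: 11.48
tcp_pos: [0.4332, 0.1485, 0.0268]
tcp_rot: [-3.127, -0.273, -0.008]
force: [0.3, -0.0, 0.6]
width: 0.551
t 11.48 tcp unit [-0.176   0.2206  0.0268] yaw rel 0.41 zax [ 0.005  0.003 -1.   ] F [ 0.29 -0.01  0.56] w 0.551 q [ 0.69  0.38 -0.65  0.   -0.53  1.06]
[[327.88815345 201.40590898]]
[[-0.0287 -0.0424  0.069 ]] (np.int32(235), 8.748113632202148)
[[-0.0289  0.0458  0.069 ]] (np.int32(234), 8.791421890258789)
t 11.58 tcp unit [-0.1777  0.2178  0.0263] yaw rel 0.24 zax [ 0.002  0.001 -1.   ] F [-0.13 -0.24  0.5 ] w 0.552 q [ 0.68  0.38 -0.65  0.   -0.53  1.06]
```

View pics/s4.png

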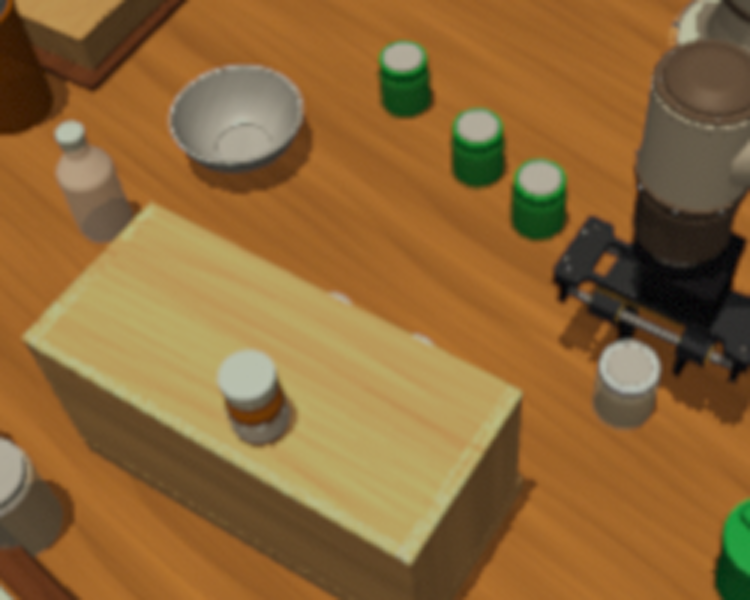

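View pics/t4.png

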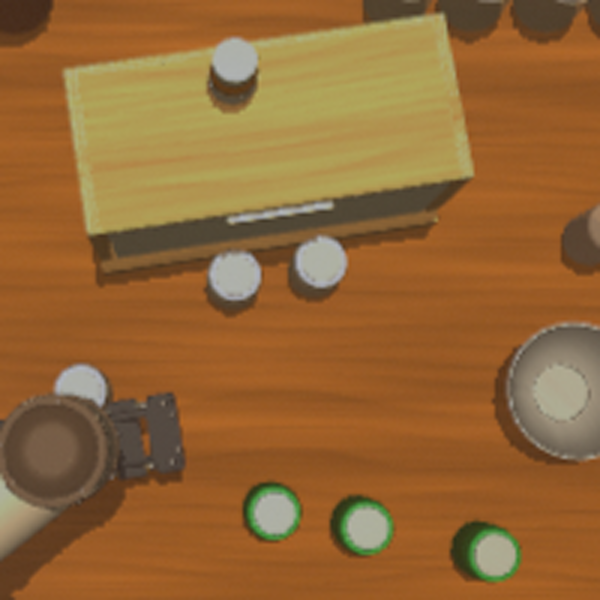

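```bash
python3 -m inch '[[[0.35,0,0,0,0,0,55],[0.35,0,0,0,0,0,55],[0.35,0,0,0,0,0,55],[0.23,0.23,0,0,0,0,55],[0.23,0.23,0,0,0,0,55],[0.23,0.23,0,0,0,0,55],[0.23,0.23,0,0,0,0,55],[0.23,0.23,0,0,0,0,55]]]'
python3 - <<'E'
from h import *
tcp()
im,d=ctrl.get_image('scene');cv2.imwrite('pics/s5.png',cv2.resize(im[100:300,200:450],(750,600),interpolation=cv2.INTER_CUBIC)[:,:,::-1])
E
```

```text
t: 12.25
tcp_pos: [0.5026, 0.1198, 0.0259]
tcp_rot: [3.13, 0.264, -0.001]
force: [-1.9, 0.5, 0.9]
width: 0.551
t 12.25 tcp unit [-0.1124  0.1808  0.0259] yaw rel 0.05 zax [-0. -0. -1.] F [-1.94  0.49  0.92] w 0.551 q [ 0.55  0.46 -0.5  -0.   -0.61  1.19]
```

View pics/s5.png

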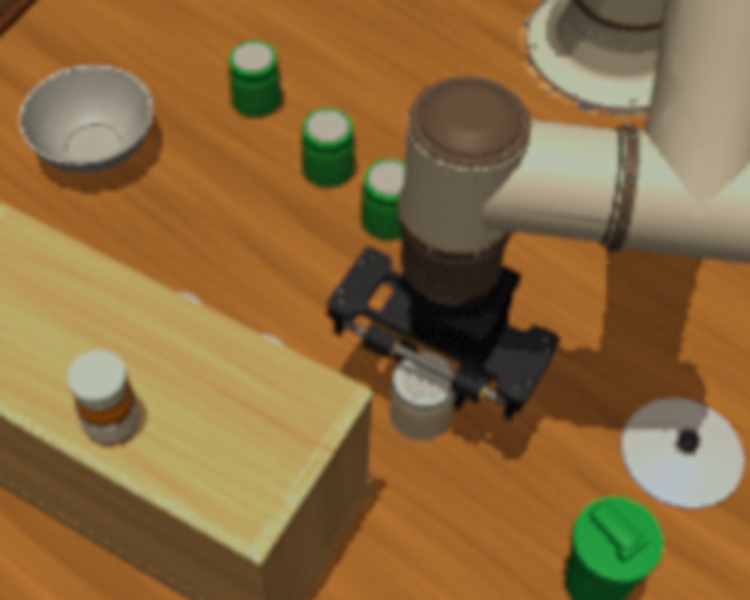

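The jar sits centred and upright in the cradle at (420,395). Continuing.

```bash
python3 -m inch '[[[0.22,0.23,0,0,0,0,55],[0.22,0.23,0,0,0,0,55],[0.22,0.23,0,0,0,0,55],[0.22,0.23,0,0,0,0,55],[0.22,0.23,0,0,0,0,55],[0.22,0.23,0,0,0,0,55],[0.15,0.13,0,0,0,0,55],[0,0,0,0,0,0,55]]]'; python3 -c "
from h import *;tcp()"
```

```text
t: 12.97
tcp_pos: [0.5545, 0.083, 0.0259]
tcp_rot: [3.131, 0.263, 0.001]
force: [-0.2, -1.5, -1.1]
width: 0.549
t 12.97 tcp unit [-0.0674  0.1359  0.0259] yaw rel 0.04 zax [ 0.001  0.    -1.   ] F [-0.2  -1.49 -1.06] w 0.549 q [ 0.44  0.51 -0.39  0.   -0.66  1.3 ]
```

```bash
python3 -m inch '[[[0.15,0.06,0,0,0,0,55],[0.13,0,0,0,0,0,55],[0.1,0,0,0,0,0,55],[0.05,0,0,0,0,0,55],[0,0,0,0,0,0,55]]]';python3 -c "
from h import *;tcp()"; python3 -m inch '[[[0.05,0,0,0,0,0,55],[0.05,0,0,0,0,0,55],[0,0,0,0,0,0,55]]]'; python3 -c "
from h import *;tcp()"
```

```text
t: 13.38
tcp_pos: [0.5662, 0.0843, 0.0258]
tcp_rot: [3.13, 0.265, -0.001]
force: [-0.6, 0.4, -0.0]
width: 0.55
t 13.38 tcp unit [-0.0556  0.1352  0.0258] yaw rel 0.12 zax [-0. -0. -1.] F [-0.64  0.43 -0.  ] w 0.55 q [ 0.43  0.53 -0.36 -0.   -0.68  1.31]
t: 13.63
tcp_pos: [0.5667, 0.0842, 0.0256]
tcp_rot: [3.129, 0.265, -0.009]
force: [-5.5, 1.4, 3.9]
width: 0.549
t 13.63 tcp unit [-0.0551  0.135   0.0256] yaw rel 0.09 zax [-0.005 -0.001 -1.   ] F [-5.54  1.4   3.95] w 0.549 q [ 0.43  0.53 -0.36 -0.   -0.69  1.31]
```

Contact was the same as for the other two. I'll retreat, raise the gripper and check.

```bash
python3 -m inch '[[[-0.6,0,0,0,0,0,55],[-0.9,0,0,0,0,0,55],[-0.9,0,0,0,0,0,55],[-0.9,0,0,0,0,0,55],[-0.9,0,-0.5,0,0,0,55],[0,0,-0.9,0,0,0,55],[0,0,-0.9,0,0,0,55],[0,0,0,0,0,0,55]]]'
python3 - <<'E'
from h import *
tcp()
im,d=ctrl.get_image('scene');cv2.imwrite('pics/s6.png',im[:,:,::-1])
im,d=ctrl.get_image('top');cv2.imwrite('pics/t6.png',cv2.resize(im[110:310,250:450],(600,600),interpolation=cv2.INTER_CUBIC)[:,:,::-1])
c=caps('top',im,[(356,197),(327,201),tuple(int(round(q)) for q in proj('top',[[*(O+U.T@np.array([-.029,.135])),.069]])[0])])
for x in c: print(unit(x[0]).round(4),x[1:])
E
```

```text
t: 14.3
tcp_pos: [0.4487, 0.0652, 0.1001]
tcp_rot: [-3.126, -0.268, -0.019]
force: [0.6, -0.7, 1.0]
width: 0.553
t 14.3 tcp unit [-0.1747  0.1359  0.1001] yaw rel 0.24 zax [ 0.012  0.005 -1.   ] F [ 0.64 -0.72  1.04] w 0.553 q [ 0.51  0.25 -0.59  0.   -0.72  1.23]
[[-0.0286 -0.0423  0.069 ]] (np.int32(236), 8.748113632202148)
[[-0.029   0.0457  0.069 ]] (np.int32(233), 8.791421890258789)
[[-0.0285  0.135   0.069 ]] (np.int32(241), 8.748113632202148)
```

View pics/t6.png

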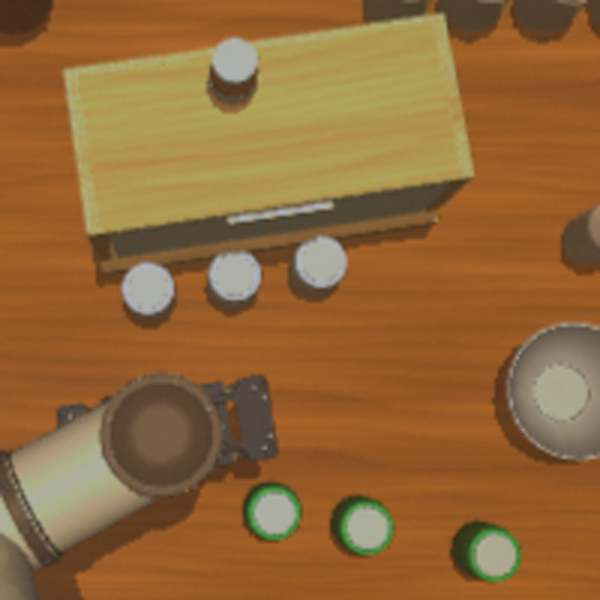

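View pics/s6.png

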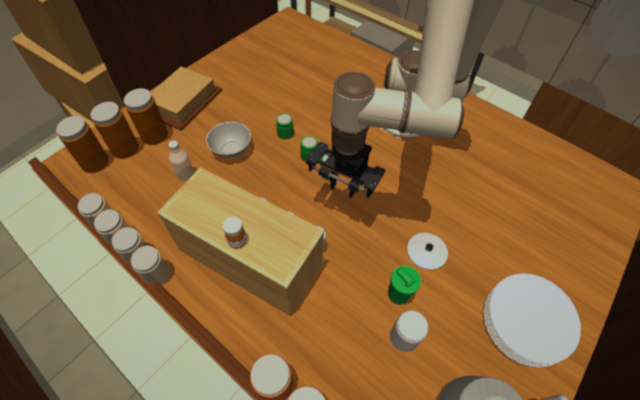

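The top view shows three evenly spaced caps at (148,289), (234,276) and (320,262), along the plinth and in front of the shut bin. Bystanders are unmoved and the gripper is clear. Handing in.

```bash
python3 -c "
from bench import ctrl;ctrl.job_done()"
```

```text
the job is handed in; nothing more can be done
```

The bin is shut and the three clear jars stand in a row against the plinth. I handed the job in at about 14.4 s of the 64 s allowed.

- **Bin:** I pushed it by its lip until it met the stop with about 12 N. The later top views show it shut.
- **Jars:** I pushed each one upright in an open-finger cradle until it pressed on the plinth with about 5 N. The last top view put their centres at x = −28.6, −29.0 and −28.5 mm, where touching is −29 mm. Their y positions are −42, 46 and 135 mm, which gives gaps of about 30.0 and 31.3 mm.
- **Everything else:** In the last pictures the green look-alikes and the other bystanders appear where they were, and the gripper was clear of everything. I judged this by eye, not by measurement.

No check failed. The one disagreement was jar1's first position from the scene camera, about 15 mm off because the bin hid part of its cap. I used the top camera for it instead.

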